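# Index the tube-rack slide and lock it

### The job

Move the tube-rack carriage along its slide until its pointer stands in line with the flag's tip, then lock it there by running the knurled locknut down until it is firmly hand-tight. Nobody knows whether the nut was left tight: if it turns out to be, back it off first, and never drag the carriage along against a biting clamp. Leave the loose things on the bench around it where they are.

Things in the scene. Their poses are not given: they have to be found in the camera images.
- slide_base: Grey base plate 245 x 340 x 12 mm of an indexing slide, fixed to the bench, with rails along its own y. Origin on the bench under the slide's middle; own y, the sliding direction, runs roughly away from the robot, own x to its right, z up (frame of all that follows). The aluminium carriage on it, 140 x 150 mm, top 48 mm up, bears a white tube rack (101 mm up) on its -y half and a grip tab on its +y half.
- carriage (a joint): Carriage position in m along the base's +y, end stops at 0 and 0.10. The flag always stands 20 mm or more further towards +y than the pointer starts. Free, it slides with about 2.5 N plus 15 N per m/s and stays where left; fully clamped it resists with about 35 N, with the clamp just biting anything between. If 8 N does not move it, the clamp bites: back the nut off first.
- grip_tab (a point): Grip tab on the carriage: upright steel plate, 12 mm thick along the base's y, 30 mm wide along x, from 48 to 100 mm above the bench; this point is on its middle, 80 mm above the bench. It can be grasped from above with the fingers on its two y faces; 44 mm are free towards the rack.
- pointer (a point): Tip of the small dark pointer at the middle of the carriage's +x edge, 48 mm above the bench. It moves with the carriage.
- flag_tip (a point): Tip of the dark pointer on the flag, a small aluminium block standing fixed on the +x edge of the base; the tip faces the carriage's pointer about 4 mm away in x. In line means that both tips have the same y in the base's frame, within 2.5 mm.
- clamp: Clamp fixed to the slide's -x side, origin and axes as slide_base: steel bracket, threaded boss, stud, round knurled nut. The stud leans 35 degrees from vertical to the base's -x: outward direction (-0.574, 0, 0.819). The nut presses a springy shoe on the carriage's bevelled edge; it starts biting 1.8 rad before the nut is fully tight, then evenly harder up to 40 N.
- nut_centre (a point): Fixed point on the stud's axis at mid-height of the nut when about 1 rad from tight (backing off lifts the nut 1 mm per rad). The nut is round, knurled, 36 mm in diameter, 26 mm tall along the stud. Below it is a boss 26 mm in diameter; the wider bracket begins 27 mm below this point along the stud: fingertips may reach 22 mm past it all round. The stud juts 13 mm above the nut.
- stud_end (a point): Free end of the stud, on its axis 24 mm outward of nut_centre. Right-hand thread: seen from here looking down at the nut, clockwise tightens. The nut turns with 0.07 N m (0.11 near tight) and stops dead fully tight (hand-tight); a 40 N grip gives 0.3 N m or more. Its travel is 4.6 rad; it may start anywhere from 0.3 to 3 rad from fully tight, and its looks do not show which.
- tip_box: Bystander, loose: black tip box with clear lid, 85 x 120 mm, 74 mm tall, on the slide's +x side. Origin in its underside. Leave it alone.
- tip_box_b: Bystander, loose: another such tip box, on the slide's -x side. Origin in its underside. Leave it alone.
- media_bottle: Bystander, loose: clear bottle, 64 mm in diameter, 130 mm tall, on the slide's +x side. Origin in its underside. Leave it alone.
- tube_rack: Bystander, loose: green tube rack 60 x 110 x 30 mm, on the slide's -x side. Origin in its underside. Leave it alone.
- pipette: Bystander, loose: hand pipette lying at the slide's +y end, 260 mm long, 24 mm high. Origin in its underside. Leave it alone.
- marker: Bystander, loose: pen 110 mm long, 12 mm high, lying beside the clamp. Origin in its underside. Leave it alone.

How it is judged:
On the way, in this order (a step that is already met when the one before it is completed fails the run):
1. the carriage's pointer stands in line with the flag's tip (within 2.5 mm) (y of pointer in the frame of flag_tip between -0.0025 and 0.0025 m), for 0.2 s.
2. the locknut is tight (the clamp presses on the slide with over 20 N) (contact force between clamp and slide_base above 20 N), for 0.2 s.
At the end, for the whole second after the job is handed in: The carriage's pointer is in line with the flag's tip along the slide to within 2.5 mm, the locknut clamps the carriage with more than 20 N (nut within about 0.9 rad of fully tight), and the carriage is at rest (all of step 1 and contact force between clamp and slide_base above 20 N and velocity of joint carriage between -0.005 and 0.005 m/s); the robot touches nothing.
It fails at once if the carriage is dragged along the slide (on the way, more than 6 mm from its start and from the flag, faster than 5 mm/s) while the clamp bites with more than 10 N (contact force between clamp and slide_base above 10 N and distance of pointer from where it was at the start of the episode above 0.006 m and (velocity of joint carriage above 0.005 m/s or velocity of joint carriage below -0.005 m/s) and (y of pointer in the frame of flag_tip above 0.006 m or y of pointer in the frame of flag_tip below -0.006 m)).
It fails at once if a loose bystander (tip boxes, bottle, green rack, pipette, pen) is shifted by more than 20 mm (distance of any of tip_box, tip_box_b, media_bottle, tube_rack, pipette, marker from where it was at the start of the episode above 0.02 m).
It also fails if it takes over 72 s, if anything falls off the work surface, if the arm or the gripper's body presses on something with over 40 N, if the wrist force passes 120 N, or if a joint passes its speed limit or range.

### The arm

A 6-joint arm with a two-finger parallel gripper is mounted at the origin on the work surface. World frame = base frame: x ahead of the robot, y to its left, z up, the work surface at z = 0. Lengths are in m, angles in rad, forces in N, time in s.
With the tool pointing down it reaches from about 0.325 to 0.775 m from the base axis. Payload 5.5 kg.
Tool frame: the origin (TCP) lies at the very end of the fingers, on their centre line; the grasp point (between the pads) lies 19 mm behind it (robot.grasp_offset is the z of the grasp point in the tool frame, in m); z points along the fingers, y is the line along which they close (so a half turn about z gives the same grasp; the last joint's range is limited). The gripper opens to 88 mm and grips with 3 to 60 N. Pads are 20 mm wide; open, the fingers measure 115 mm over their backs; the gripper's body (75 mm by 178 mm) begins 61 mm behind the grasp point.
Start: joints at [-1.4, 0.091, 1.231, -0, 1.82, -0.057], TCP at [0.135, -0.585, 0.223] pointing down, gripper open.
Joint ranges: [-2.87, 2.87], [-0.86, 2.18], [0.17, 2.46], [-1.51, 4.65], [0.06, 2.69], [-2.65, 2.65]. Speed limits (rad/s): [2.57, 2.57, 3.01, 3.14, 3.14, 3.14].

### API

Orientations are given as a unit quaternion [w, x, y, z].
In Python, from plant import monitor, eyes, order, robot gives the robot as it stands.
- The arm moves only by the tool servo_tool, never from a script. Its argument "deltas" is a list of rows, each a list of 2 entries, a list of its own where there are three numbers: the shift along the tool's x, y, z in mm, then the turn about the tool's z in degrees. In form: [[[x, y, z], yaw], ...]. A call has 1 to 12 rows; each row is the pose to reach, as a shift and turn from the pose commanded when the call began, along the tool's axes at that moment; what a row does not reach only later rows make up. A row lasts 1/10 s, in which the tool goes at most 50 mm and 8.59 degrees, less where a joint would pass 70% of its speed; a pose out of reach is approached as far as the arm can. A call with a gripper value outside its range is refused whole. "gripper" is the opening, from 0 (shut) to 1 (fully open), set as the call begins (left out, the last holds). The fingers move at their own pace and stop on an object; "grip_force" is the grip in N (left out, the last holds). Time passes only in rows, so rows that repeat a pose let the fingers close. It gives the time, the measured TCP pose, the force, the opening and the grip force at its end, in the units of the state.
- monitor.read_state(): the state, without advancing time (a new reading comes with each control period).
- eyes.snapshot(name): name is "scene" or "top" or "wrist"; returns a dict with "image" (384x512x3 uint8, blue, green, red), "camera_matrix" (3x3 intrinsics, pixels), "R" (3x3) and "t" (3): a world point X has camera coordinates R X + t. Camera axes: x right, y down, z forward; pixel columns grow to the right and rows downward; lengths in m; the calibration is good to about 2 mm. The wrist camera is an equidistant fisheye: a pixel r from the principal point sees the ray r / f radians off the axis. A picture is of the moment at which its call begins. There is no depth.
- order.close_job(): hands the job in; it is judged then, once.
The state is a dict: "clock": time; "joints": joint angles; "qd": joint speeds; "tau": joint torques, N m; "eef_pos": TCP position; "tcp_rot": TCP orientation; "contact_force": force on the tool from outside, world axes, zero at the start; "torque": the same for the moment, N m; "opening": opening from 0.0 (shut) to 1.0 (fully open); "grasp_force": force on a finger pad.
Only numpy, scipy, OpenCV 4.12 (cv2) and the standard library are available. Lean on these libraries where they do the work, as an engineer would, in place of code of your own. Each camera call takes 0.05 s, during which the arm holds its last target. There are 200 camera calls.

## Working session

There is one attempt and no reset: what is moved stays moved. The work goes in short steps, Python scripts to look and compute and a tool call to move; the robot and the scene stay as the last step left them, time stands still between calls to the robot, and variables do not carry over. Pictures are saved under pics/ and viewed, at most 10 in all, crops included, and the job is handed in when it is done.

Besides the shell and the picture viewer there is one more tool, called after "Request:" in YAML: its name, and indented under it one key for each argument. servo_tool: Moves the arm, as the interface text tells. Its arguments: {"type":"object","properties":{"deltas":{"type":"array","items":{"type":"array"}},"gripper":{"type":"number"},"grip_force":{"type":"number"}},"required":["deltas"]}

```bash
mkdir -p pics; ls; python3 - <<'E'
from plant import monitor, eyes, order, robot
import cv2,numpy as np
np.set_printoptions(precision=4,suppress=True)
print(monitor.read_state())
for n in ["scene","top"]:
    s=eyes.snapshot(n); cv2.imwrite(f"pics/{n}0.png",cv2.resize(s["image"],None,fx=1.5625,fy=1.5625,interpolation=cv2.INTER_CUBIC)); cv2.imwrite(f"raw_{n}.png",s["image"])
    np.savez(f"cal_{n}.npz",K=s["camera_matrix"],R=s["R"],t=s["t"]); print(n,s["camera_matrix"],s["R"],s["t"], -s["R"].T@s["t"])
E
```

```text
pics
{'clock': 0.0, 'joints': array([-1.3997,  0.0918,  1.2319, -0.0001,  1.8198, -0.0567]), 'qd': array([-0.0006, -0.0007,  0.0001, -0.0008, -0.0013,  0.0023]), 'tau': array([ -0.0017, -44.6457, -40.6442,   0.0695,   0.0294,  -0.0002]), 'eef_pos': array([ 0.1354, -0.5842,  0.2215]), 'tcp_rot': array([-0.0009,  0.9935,  0.1136, -0.0001]), 'contact_force': array([ 0.2648, -1.3903,  0.1883]), 'torque': array([-0.0036, -0.0168, -0.0259]), 'grasp_force': 0.0, 'opening': 1.0001001741933224}
scene [[402.6875   0.     252.9352]
 [  0.     402.6875 193.1131]
 [  0.       0.       1.    ]] [[ 0.5534  0.8329 -0.0085]
 [ 0.7131 -0.479  -0.5119]
 [-0.4304  0.2772 -0.859 ]] [-0.3256 -0.3967  1.2622] [ 1.0064 -0.2687  0.8783]
top [[400.9874   0.     252.3868]
 [  0.     400.9874 194.8902]
 [  0.       0.       1.    ]] [[-0.0025 -0.9998  0.0196]
 [-0.991  -0.0002 -0.1339]
 [ 0.1339 -0.0198 -0.9908]] [-0.021   0.6221  0.9267] [ 0.4924 -0.0026  1.0019]
```

View pics/top0.png

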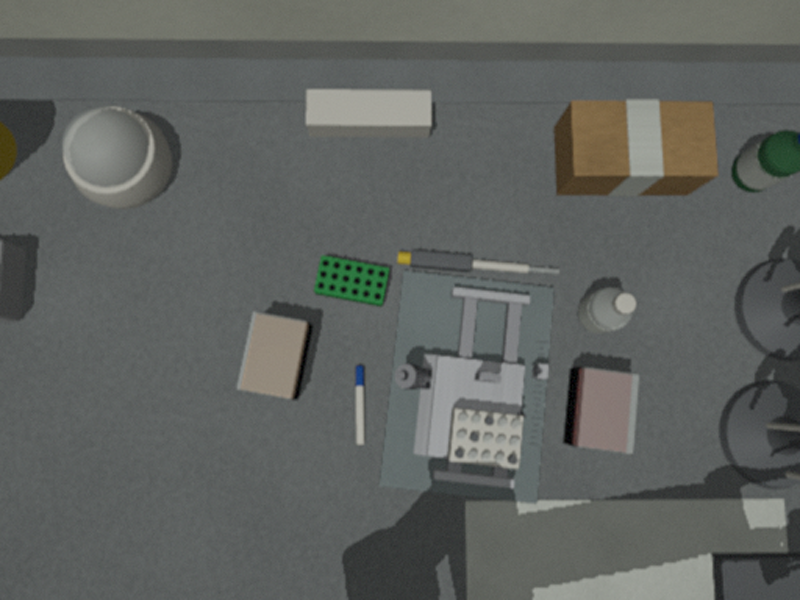

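View pics/scene0.png

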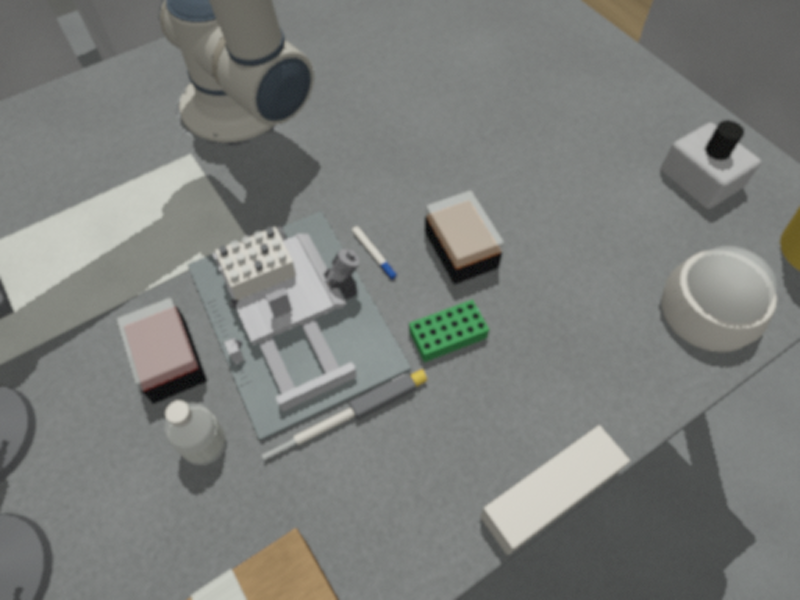

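The top view (1.5625x) shows the base plate with corners at about (403,270), (553,290), (537,500) and (381,487). The nut is at about (405,376), the tab at (489,376) and the flag at (541,370). The pen lies at (360,405). The scene view shows the same layout, with the nut at (346,262) and the flag at (233,352). Next I'll zoom in on the working area.

```bash
python3 - <<'E'
import cv2
a=cv2.imread("raw_top.png")[212:308,236:364]; b=cv2.imread("raw_scene.png")[140:260,110:270]
f=lambda i,s:cv2.convertScaleAbs(cv2.resize(i,None,fx=s,fy=s,interpolation=cv2.INTER_CUBIC),alpha=1.3)
cv2.imwrite("pics/topz.png",f(a,6.25)); cv2.imwrite("pics/scenez.png",f(b,5))
E
```

```text
(no output)
```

View pics/topz.png

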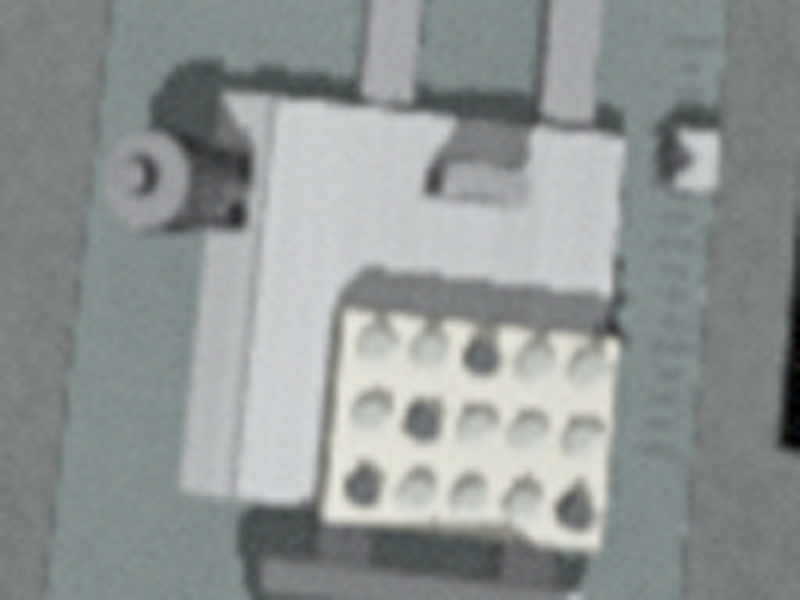

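View pics/scenez.png

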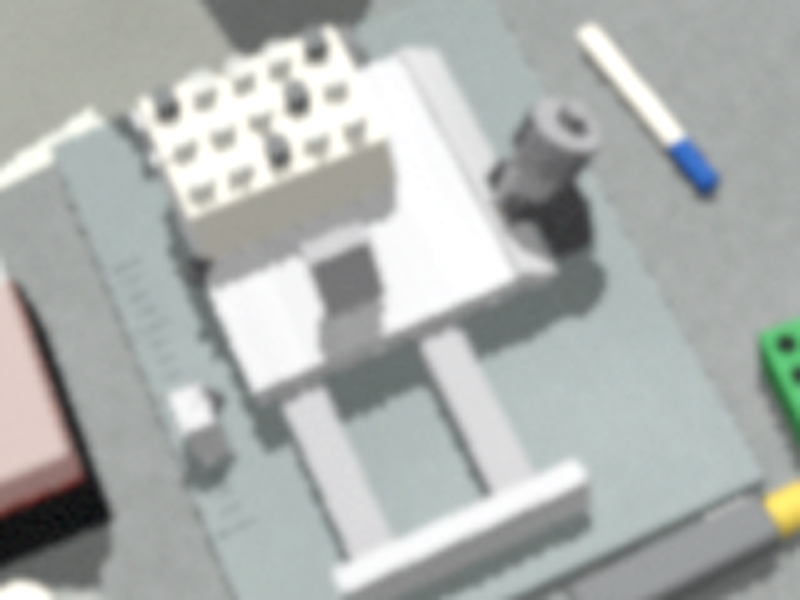

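Zoomed top view (6.25x, offset 236,212): stud end at (135,176), tab top at about (485,182), carriage +y/+x corner at (624,137), dark flag tip at about (662,155), and the pointer at about (618,318). Zoomed scene view (5x, offset 110,140): stud end at (573,122).

```bash
cat > h.py <<'E'
import numpy as np,cv2
np.set_printoptions(precision=4,suppress=True)
C={n:np.load(f"cal_{n}.npz") for n in("scene","top")}
def ray(n,p):
    c=C[n]; d=c["R"].T@np.linalg.solve(c["K"],[p[0],p[1],1.]); return -c["R"].T@c["t"],d/np.linalg.norm(d)
def plane(n,p,z):
    o,d=ray(n,p); return o+d*(z-o[2])/d[2]
def tri(p,q):
    o,d=ray("top",p); o2,e=ray("scene",q)
    s=np.linalg.lstsq(np.c_[d,-e],o2-o,rcond=None)[0]; a,b=o+s[0]*d,o2+s[1]*e
    return (a+b)/2,np.linalg.norm(a-b)
T=lambda x,y:(236+(x+.5)/6.25-.5,212+(y+.5)/6.25-.5)
S=lambda x,y:(110+(x+.5)/5-.5,140+(y+.5)/5-.5)
E
python3 - <<'E'
from h import *
P=lambda x,y,z:plane("top",T(x,y),z)
# plate edges from top view: left (108,30)-(50,590), right (725,30)-(683,590), z=.012
for e in [((108,30),(50,590)),((725,30),(683,590))]:
    a,b=P(*e[0],.012),P(*e[1],.012); v=a-b; print("edge",a,b,np.degrees(np.arctan2(v[1],v[0])))
a,b=P(270,95,.048),P(235,497,.048); v=a-b; print("carr -x edge",a,b,np.degrees(np.arctan2(v[1],v[0])),np.linalg.norm(v))
a,b=P(275,97,.048),P(624,137,.048); v=b-a; print("carr +y edge",a,b,np.degrees(np.arctan2(v[1],v[0])),np.linalg.norm(v))
s=1.5625
cs=[plane("top",((x+.5)/s-.5,(y+.5)/s-.5),.012) for x,y in [(403,270),(553,290),(537,500),(381,487)]]
print("corners",np.array(cs),np.mean(cs,0))
print("stud",tri(T(135,176),S(573,122)))
print("tab top",P(485,182,.1), tri(T(485,182),S(335,245)))
print("flag",P(662,155,.048),tri(T(662,155),S(220,395)))
print("ptr",P(618,318,.048))
E
```

```text
edge [ 0.5725 -0.0233  0.012 ] [ 0.3571 -0.0005  0.012 ] -6.053878236466564
edge [ 0.5723 -0.2688  0.012 ] [ 0.3558 -0.2447  0.012 ] -6.335916158554058
carr -x edge [ 0.5448 -0.0842  0.048 ] [ 0.3953 -0.0694  0.048 ] -5.63466405903929 0.15018151262341273
carr +y edge [ 0.544  -0.0861  0.048 ] [ 0.5286 -0.219   0.048 ] -96.60596494934428 0.13379400287699444
corners [[ 0.6826 -0.0359  0.012 ]
 [ 0.6502 -0.277   0.012 ]
 [ 0.3235 -0.2404  0.012 ]
 [ 0.3442 -0.0007  0.012 ]] [ 0.5001 -0.1385  0.012 ]
stud (array([ 0.5132, -0.0305,  0.1019]), np.float64(0.000935219126933647))
tab top [ 0.5107 -0.1566  0.1   ] (array([ 0.5109, -0.1556,  0.1022]), np.float64(0.0012973832392807016))
flag [ 0.5218 -0.2333  0.048 ] (array([ 0.522 , -0.2311,  0.0536]), np.float64(0.0018152189003462417))
ptr [ 0.4606 -0.2147  0.048 ]
```

Request:
servo_tool:
  deltas:
    - [[20, -14, 0], -3]
    - [[58, -42, 0], -9]
    - [[97, -70, 0], -15]
    - [[135, -97, 0], -21]
    - [[174, -125, 0], -27]
    - [[212, -153, 0], -33]
    - [[251, -181, 0], -39]
    - [[290, -208, 0], -45]
    - [[328, -236, 0], -51]
    - [[367, -264, 0], -57]
    - [[405, -291, 0], -63]
    - [[440, -316, 0], -68]
  gripper: 0.5

```text
clock: 1.3
eef_pos: [0.4937, -0.1753, 0.2223]
tcp_rot: [-0.0, 0.759, 0.652, -0.0]
contact_force: [0.3, -1.1, -1.1]
opening: 0.5
grasp_force: 0.0
```

```bash
python3 - <<'E'
from plant import eyes,monitor
from h import *
s=eyes.snapshot("wrist"); K,R,t=s["camera_matrix"],s["R"],s["t"]
np.savez("cal_wrist.npz",K=K,R=R,t=t); cv2.imwrite("raw_wrist.png",s["image"])
print(K,"\n",R,-R.T@t,monitor.read_state()["eef_pos"])
cv2.imwrite("pics/w0.png",cv2.convertScaleAbs(cv2.resize(s["image"],None,fx=1.5625,fy=1.5625,interpolation=cv2.INTER_CUBIC),alpha=1.3))
E
```

```text
[[297.3186   0.     253.876 ]
 [  0.     297.3186 192.2635]
 [  0.       0.       1.    ]] 
 [[ 0.9886 -0.1503 -0.0004]
 [-0.1452 -0.9557  0.2559]
 [-0.0388 -0.2529 -0.9667]] [ 0.5042 -0.1053  0.3844] [ 0.4967 -0.1707  0.2216]
```

View pics/w0.png

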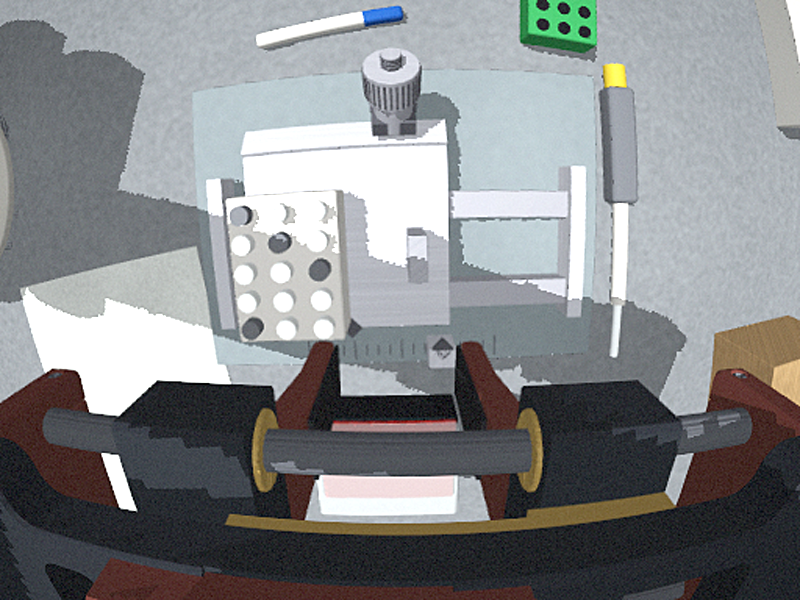

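The wrist view shows the whole slide clearly. The pointer is at about (354,328), the flag tip at about (443,339), the tab top at about (417,243) and the nut at about (391,80). I'll zoom in on the pointer, flag and tab.

```bash
python3 - <<'E'
import cv2
a=cv2.imread("raw_wrist.png")[140:240,210:310]
cv2.imwrite("pics/w0z.png",cv2.convertScaleAbs(cv2.resize(a,None,fx=6,fy=6,interpolation=cv2.INTER_CUBIC),alpha=1.3))
E
```

```text
(no output)
```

View pics/w0z.png

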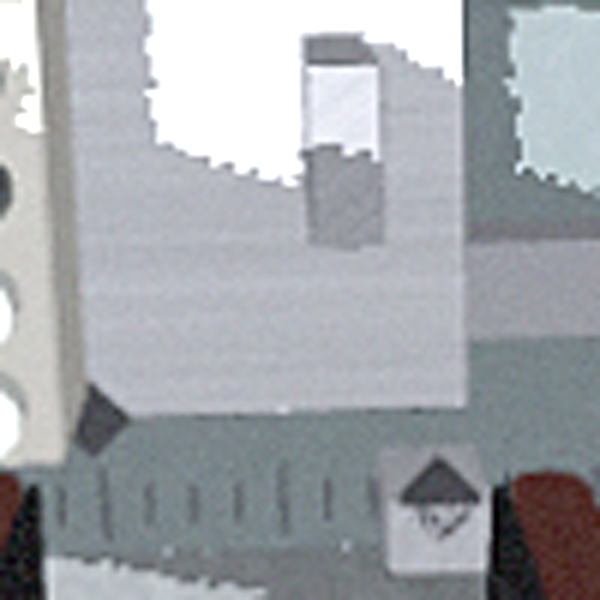

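```bash
cat >> h.py <<'E'
def wplane(c,p,z):
    K,R,t=c["K"],c["R"],c["t"]; v=np.array([(p[0]-K[0,2])/K[0,0],(p[1]-K[1,2])/K[1,1]]); r=np.linalg.norm(v)
    d=R.T@np.r_[v/r*np.sin(r),np.cos(r)]; o=-R.T@t; return o+d*(z-o[2])/d[2]
E
python3 - <<'E'
from h import *
c=np.load("cal_wrist.npz")
W=lambda x,y:(210+(x+.5)/6-.5,140+(y+.5)/6-.5); Q=lambda x,y:((x+.5)/1.5625-.5,(y+.5)/1.5625-.5)
f=wplane(c,W(435,456),.048); p=wplane(c,W(95,457),.048); tab=wplane(c,W(344,155),.1)
e1=wplane(c,W(380,65),.1);e2=wplane(c,W(384,245),.1); 
a,b=wplane(c,W(130,415),.048),wplane(c,W(467,405),.048); print("edge ang",np.degrees(np.arctan2(*(b-a)[1::-1])),a,b)
print("f,p,tab",f,p,tab,np.linalg.norm(e1-e2))
for ang in (-6.2,-5.8): by=np.array([np.cos(np.radians(ang)),np.sin(np.radians(ang)),0]); print("go",(f-p)@by,"corner based",(f-b)@by+.075)
print("stud",wplane(c,Q(391,57),.102))
E
python3 -c "
from plant import monitor;print(monitor.read_state())"
```

```text
edge ang -6.892530609108673 [ 0.461  -0.2094  0.048 ] [ 0.5275 -0.2174  0.048 ]
f,p,tab [ 0.5199 -0.2271  0.048 ] [ 0.4525 -0.2171  0.048 ] [ 0.5093 -0.155   0.1   ] 0.02961305422512977
go 0.06804473782994774 corner based 0.0684504715171529
go 0.06802433888909949 corner based 0.06837776742977021
stud [ 0.5121 -0.0288  0.102 ]
{'clock': 1.35, 'joints': array([-0.39858504, -0.11013124,  1.43247609,  0.00428135,  1.81982804,
       -0.25488848]), 'qd': array([-0.08403702, -0.01889478,  0.02984943, -0.02474929,  0.00935836,
        0.01348124]), 'tau': array([-5.24292290e+00, -3.65624499e+01, -4.17516017e+01, -1.94034800e+00,
        3.84630673e-01, -6.94116752e-03]), 'eef_pos': array([ 0.49670432, -0.17071053,  0.22161409]), 'tcp_rot': array([-0.00117875,  0.75569647,  0.65491867,  0.0017319 ]), 'contact_force': array([-0.99502498,  3.89467657, -0.77477218]), 'torque': array([ 0.15411702, -0.04106038,  0.01582709]), 'grasp_force': 0.0, 'opening': 0.49701191866311256}
```

Request:
servo_tool:
  deltas:
    - [[11, 6, 30], -1.5]
    - [[20, 12, 60], -2.5]
    - [[20, 12, 90], -2.5]
    - [[20, 12, 90], -2.5]
    - [[20, 12, 90], -2.5]

```text
clock: 1.85
eef_pos: [0.5073, -0.1595, 0.1326]
tcp_rot: [-0.001, 0.746, 0.666, -0.0]
contact_force: [-0.8, -0.9, 0.6]
opening: 0.502
grasp_force: 0.0
```

Request:
servo_tool:
  deltas:
    - [[4, 2.5, 20], 0]
    - [[4, 2.5, 45], 0]
    - [[4, 2.5, 65], 0]
    - [[4, 2.5, 65], 0]
    - [[4, 2.5, 65], 0]

```text
clock: 2.35
eef_pos: [0.5114, -0.1563, 0.0698]
tcp_rot: [0.001, 0.746, 0.666, 0.001]
contact_force: [-0.4, -0.3, -0.1]
opening: 0.5
grasp_force: 0.0
```

Request:
servo_tool:
  deltas:
    - [[0, 0, 0], 0]
    - [[0, 0, 0], 0]
    - [[0, 0, 0], 0]
    - [[0, 0, 0], 0]
    - [[0, 0, 0], 0]
  gripper: 0.05
  grip_force: 20

```text
clock: 2.85
eef_pos: [0.5106, -0.1558, 0.0681]
tcp_rot: [0.0, 0.746, 0.666, -0.0]
contact_force: [-0.2, -0.1, 2.9]
opening: 0.134
grasp_force: 20.0
```

The tab is gripped at 12 mm. Next is a gentle 4 mm test pull.

Request:
servo_tool:
  deltas:
    - [[0, 1, 0], 0]
    - [[0, 2, 0], 0]
    - [[0, 3, 0], 0]
    - [[0, 4, 0], 0]
    - [[0, 4, 0], 0]

```text
clock: 3.35
eef_pos: [0.515, -0.1563, 0.0681]
tcp_rot: [0.0, 0.746, 0.666, 0.0]
contact_force: [-2.4, 0.3, 5.0]
opening: 0.132
grasp_force: 20.0
```

The carriage moved freely at about 2.4 N, so the clamp isn't biting.

Request:
servo_tool:
  deltas:
    - [[0, 5, 0], 0]
    - [[0, 11, 0], 0]
    - [[0, 17, 0], 0]
    - [[0, 23, 0], 0]
    - [[0, 29, 0], 0]
    - [[0, 35, 0], 0]
    - [[0, 41, 0], 0]
    - [[0, 47, 0], 0]
    - [[0, 53, 0], 0]
    - [[0, 59, 0], 0]
    - [[0, 64, 0], 0]
    - [[0, 64, 0], 0]

```text
clock: 4.55
eef_pos: [0.5793, -0.1637, 0.0681]
tcp_rot: [0.001, 0.746, 0.666, 0.0]
contact_force: [2.1, -0.3, 5.1]
opening: 0.135
grasp_force: 20.0
```

Request:
servo_tool:
  deltas:
    - [[0, 0, 0], 0]
    - [[0, 0, 0], 0]
    - [[0, 0, 0], 0]

```text
clock: 4.85
eef_pos: [0.5787, -0.1637, 0.0681]
tcp_rot: [0.001, 0.746, 0.666, 0.0]
contact_force: [2.5, -1.6, 5.6]
opening: 0.135
grasp_force: 20.0
```

```bash
python3 - <<'E'
from plant import eyes,monitor
from h import *
s=eyes.snapshot("wrist"); np.savez("cal_wrist.npz",K=s["camera_matrix"],R=s["R"],t=s["t"]); cv2.imwrite("raw_wrist.png",s["image"])
c=np.load("cal_wrist.npz")
def proj(X):
    v=c["R"]@X+c["t"]; r=np.hypot(v[0],v[1]); th=np.arctan2(r,v[2]); return c["K"][:2,2]+c["K"][0,0]*th*v[:2]/r
u=proj(np.array([.520,-.2285,.048])); print(u,s["image"].shape)
a,b=[int(x) for x in u]; a=max(a-45,0); b=max(b-35,0); print("off",a,b)
i=s["image"][b:b+70,a:a+90]
cv2.imwrite("pics/w1z.png",cv2.convertScaleAbs(cv2.resize(i,None,fx=8,fy=8,interpolation=cv2.INTER_CUBIC),alpha=1.4))
E
```

```text
[187.5245 309.9302] (384, 512, 3)
off 142 274
```

View pics/w1z.png

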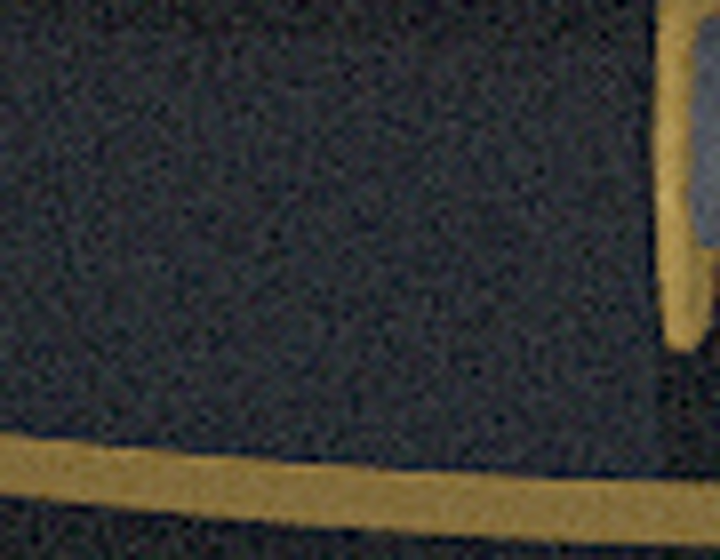

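The gripper hides the pointers from here. By the encoders, the carriage travelled 68.5 mm. I'll release, rise and look.

Request:
servo_tool:
  deltas:
    - [[0, 0, 0], 0]
    - [[0, 0, 0], 0]
    - [[0, 0, 0], 0]
    - [[0, 0, -25], 0]
    - [[0, 0, -65], 0]
    - [[-7, -20, -105], 0]
    - [[-14, -55, -150], 0]
    - [[-14, -75, -155], 0]
    - [[-14, -75, -155], 0]
    - [[-14, -75, -155], 0]
    - [[-14, -75, -155], 0]
  gripper: 0.5

```text
clock: 6.0
eef_pos: [0.5022, -0.1686, 0.2206]
tcp_rot: [-0.001, 0.746, 0.666, -0.001]
contact_force: [-0.1, -0.2, -0.0]
opening: 0.501
grasp_force: 0.0
```

```bash
cat > look.py <<'E'
import sys
from plant import eyes,monitor
from h import *
s=eyes.snapshot("wrist"); np.savez("cal_wrist.npz",K=s["camera_matrix"],R=s["R"],t=s["t"]); cv2.imwrite("raw_wrist.png",s["image"])
c=np.load("cal_wrist.npz")
def proj(X):
    v=c["R"]@X+c["t"]; r=np.hypot(v[0],v[1]); th=np.arctan2(r,v[2]); return c["K"][:2,2]+c["K"][0,0]*th*v[:2]/r
u=proj(np.array([.520,-.2285,.048])); a,b=int(u[0])-50,int(u[1])-50; print("off",a,b)
i=s["image"][b:b+75,a:a+100]
cv2.imwrite(sys.argv[1],cv2.convertScaleAbs(cv2.resize(i,None,fx=8,fy=8,interpolation=cv2.INTER_CUBIC),alpha=1.4))
E
python3 look.py pics/w2z.png
```

```text
off 224 174
```

View pics/w2z.png

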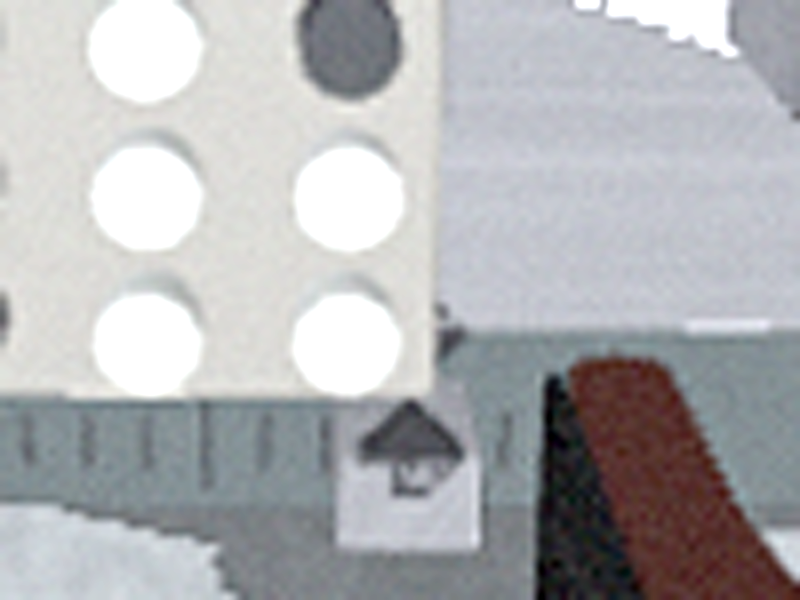

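The pointer is partly hidden by the rack. Its right base corner is at (463,331), the flag's base corners are at (357,457) and (465,462), and the flag tip is at (410,402), so they look nearly in line. I'll quantify it, and locate the nut from the same picture.

```bash
python3 - <<'E'
from h import *
from plant import monitor
c=np.load("cal_wrist.npz"); W=lambda x,y:(224+(x+.5)/8-.5,174+(y+.5)/8-.5)
by=np.array([np.cos(np.radians(-6.2)),np.sin(np.radians(-6.2)),0])
g={n:wplane(c,W(*p),.048) for n,p in dict(ptrR=(463,331),flL=(357,457),flR=(465,462),tip=(410,402)).items()}
o=g["tip"]
for n,p in g.items(): print(n,p,(p-o)@by*1e3)
bx=np.array([by[1],-by[0],0])
st=(np.array([.5132,-.0305,.1019])+np.array([.5121,-.0288,.102]))/2
n=st-.024*(-.5736*bx+.8192*np.array([0,0,1])); print("nut centre",n)
i=cv2.imread("raw_wrist.png"); cv2.imwrite("nutcrop.png",i[0:90,200:300])
print(monitor.read_state()["eef_pos"],np.degrees(monitor.read_state()["joints"]))
E
```

```text
ptrR [ 0.5292 -0.2176  0.048 ] 7.730679736985135
flL [ 0.5115 -0.236   0.048 ] -7.885713448160178
flR [ 0.5278 -0.2387  0.048 ] 8.594774932174406
tip [ 0.5203 -0.228   0.048 ] 0.0
nut centre [ 0.5112 -0.0433  0.0823]
[ 0.5022 -0.1685  0.2204] [-22.2366  -5.4577  81.3988   0.0083 104.2562 -15.8099]
```

Alignment is within about 0.9 mm. Next is the nut: fingers straddling it in the base's y, starting 25° back in the loosening direction.

Request:
servo_tool:
  deltas:
    - [[25, -1, 15], -5]
    - [[65, -3, 40], -11]
    - [[105, -4, 65], -18]
    - [[125, -5, 70], -25]
    - [[125, -5, 70], -25]
    - [[125, -5, 70], -25]
  gripper: 0.75

```text
clock: 6.65
eef_pos: [0.5113, -0.044, 0.1517]
tcp_rot: [-0.001, 0.584, 0.812, -0.001]
contact_force: [0.3, 0.2, 1.3]
opening: 0.752
grasp_force: 0.0
```

```bash
python3 - <<'E'
from plant import eyes,monitor
from h import *
s=eyes.snapshot("wrist"); cv2.imwrite("pics/n.png",cv2.convertScaleAbs(cv2.resize(s["image"],None,fx=1.5625,fy=1.5625,interpolation=cv2.INTER_CUBIC),alpha=1.2))
np.savez("cal_wrist.npz",K=s["camera_matrix"],R=s["R"],t=s["t"])
print(monitor.read_state()["eef_pos"])
E
```

```text
[ 0.5115 -0.0446  0.1524]
```

View pics/n.png

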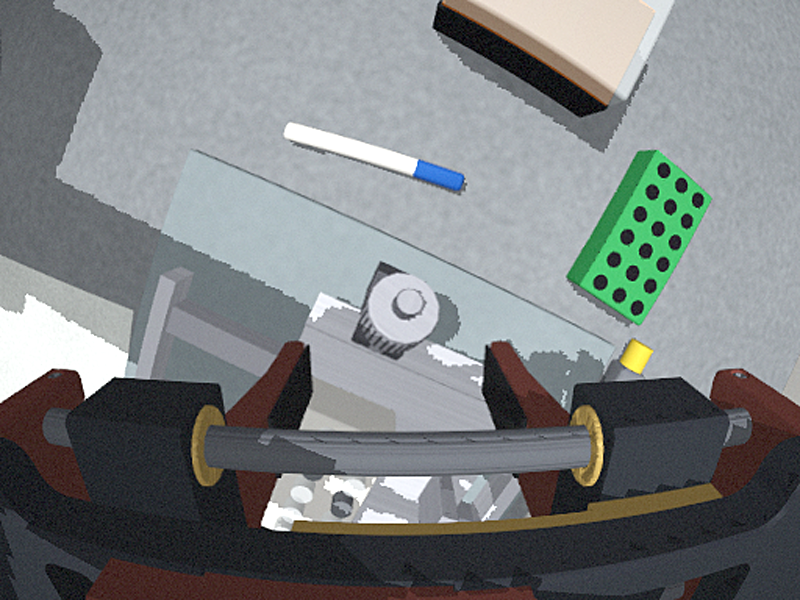

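The nut is at (403,308), with the stud end at (409,302), sitting between the fingers. I'll check the stud position and then descend.

```bash
python3 - <<'E'
from h import *
c=np.load("cal_wrist.npz"); print(wplane(c,(409/1.5625,302/1.5625),.102))
E
```

```text
[ 0.5125 -0.0289  0.102 ]
```

Request:
servo_tool:
  deltas:
    - [[0, 0, 25], 0]
    - [[0, 0, 55], 0]
    - [[0, 0, 80], 0]
    - [[0, 0, 82], 0]
    - [[0, 0, 82], 0]

```text
clock: 7.2
eef_pos: [0.5113, -0.045, 0.071]
tcp_rot: [-0.0, 0.585, 0.811, -0.0]
contact_force: [-0.1, 0.3, 0.9]
opening: 0.75
grasp_force: 0.0
```

Request:
servo_tool:
  deltas:
    - [[0, 0, 0], 0]
    - [[0, 0, 0], 0]
    - [[0, 0, 0], 0]
    - [[0, 0, 0], 0]
  gripper: 0.2
  grip_force: 40

```text
clock: 7.6
eef_pos: [0.5117, -0.0442, 0.0717]
tcp_rot: [0.001, 0.584, 0.812, 0.0]
contact_force: [0.2, -0.7, 3.0]
opening: 0.437
grasp_force: 40.0
```

Request:
servo_tool:
  deltas:
    - [[0, 0, 0], 6]
    - [[0, 0, 0], 13]
    - [[0, 0, 0], 20]
    - [[0, 0, 0], 27]
    - [[0, 0, 0], 34]
    - [[0, 0, 0], 41]
    - [[0, 0, 0], 48]

```text
clock: 8.3
eef_pos: [0.5083, -0.0477, 0.0694]
tcp_rot: [0.001, 0.865, 0.502, -0.005]
contact_force: [-17.1, -16.0, -4.9]
opening: 0.416
grasp_force: 44.4
```

```bash
cat > tq.py <<'E'
from plant import monitor
from h import *
s=monitor.read_state(); by=np.radians(-6.2); bx=np.array([np.sin(by),-np.cos(by),0]); a=-.5736*bx+np.array([0,0,.8192])
q=s["tcp_rot"]; print("F",s["contact_force"],"M",s["torque"],"M.axis",s["torque"]@a,"yawx",np.degrees(2*np.arctan2(q[2],q[1])),s["opening"]*88,s["eef_pos"],s["clock"])
E
python3 tq.py
```

```text
F [-17.1254 -16.034   -4.9022] M [-3.1039  1.3556  1.1942] M.axis 1.559053186968874 yawx 60.26247996791035 36.60312087822595 [ 0.5083 -0.0477  0.0694] 8.3
```

Request:
servo_tool:
  deltas:
    - [[0, 0, 0], 0]
    - [[0, 0, 0], 0]
    - [[0, 0, 0], -6]
    - [[0, 0, 0], -14]
    - [[0, 0, 0], -22]
    - [[0, 0, 0], -30]
    - [[0, 0, 0], -38]
    - [[0, 0, 0], -46]
    - [[0, 0, 0], -48]
    - [[0, 0, 0], -48]
  gripper: 0.7

```text
clock: 9.3
eef_pos: [0.5117, -0.0438, 0.0711]
tcp_rot: [0.0, 0.584, 0.812, 0.0]
contact_force: [-0.5, 0.4, -0.5]
opening: 0.699
grasp_force: 0.0
```

Request:
servo_tool:
  deltas:
    - [[0, 0, 0], 0]
    - [[0, 0, 0], 0]
    - [[0, 0, 0], 0]
    - [[0, 0, 0], 0]
  gripper: 0.2
  grip_force: 20

```text
clock: 9.7
eef_pos: [0.5115, -0.0439, 0.0707]
tcp_rot: [0.0, 0.584, 0.812, 0.0]
contact_force: [1.1, 0.8, 0.2]
opening: 0.445
grasp_force: 20.0
```

```bash
python3 tq.py
```

```text
F [1.0925 0.8068 0.1712] M [ 0.0547 -0.2116 -0.0934] M.axis -0.19376262011779755 yawx 108.53530878031269 39.14872332922336 [ 0.5115 -0.0439  0.0707] 9.7
```

Request:
servo_tool:
  deltas:
    - [[0, 0, 0], 6]
    - [[0, 0, 0], 12]
    - [[0, 0, 0], 18]
    - [[0, 0, 0], 24]

```text
clock: 10.1
eef_pos: [0.5103, -0.0448, 0.0702]
tcp_rot: [-0.0, 0.741, 0.671, -0.001]
contact_force: [-4.0, -3.0, -1.1]
opening: 0.403
grasp_force: 19.9
```

```bash
python3 tq.py
```

```text
F [-3.9503 -3.0088 -1.0754] M [-0.621   0.5141  0.1569] M.axis 0.38321265637775864 yawx 84.28418979070214 35.480002756897576 [ 0.5103 -0.0448  0.0702] 10.1
```

Request:
servo_tool:
  deltas:
    - [[0, 0, 0], 6]
    - [[0, 0, 0], 12]
    - [[0, 0, 0], 18]
    - [[0, 0, 0], 24]

```text
clock: 10.5
eef_pos: [0.509, -0.0452, 0.0697]
tcp_rot: [-0.0, 0.865, 0.502, -0.003]
contact_force: [-9.6, -1.3, 0.6]
opening: 0.436
grasp_force: 20.0
```

```bash
python3 tq.py
```

```text
F [-9.6412 -1.2623  0.6117] M [-0.7123  1.0095  0.5602] M.axis 0.990426466961078 yawx 60.30773862683988 38.33216499830386 [ 0.509  -0.0452  0.0697] 10.5
```

Request:
servo_tool:
  deltas:
    - [[0, 0, 0], 0]
    - [[0, 0, 0], 0]
    - [[0, 0, 0], -6]
    - [[0, 0, 0], -14]
    - [[0, 0, 0], -22]
    - [[0, 0, 0], -30]
    - [[0, 0, 0], -38]
    - [[0, 0, 0], -46]
    - [[0, 0, 0], -48]
    - [[0, 0, 0], -48]
  gripper: 0.65

```text
clock: 11.5
eef_pos: [0.5116, -0.044, 0.0709]
tcp_rot: [0.0, 0.584, 0.812, 0.0]
contact_force: [-0.0, -0.1, -0.7]
opening: 0.653
grasp_force: 0.0
```

Request:
servo_tool:
  deltas:
    - [[0, 0, 0], 0]
    - [[0, 0, 0], 0]
    - [[0, 0, 0], 0]
    - [[0, 0, 0], 6]
    - [[0, 0, 0], 12]
    - [[0, 0, 0], 18]
    - [[0, 0, 0], 24]
  gripper: 0.2

```text
clock: 12.2
eef_pos: [0.5103, -0.0448, 0.0702]
tcp_rot: [-0.0, 0.742, 0.671, -0.001]
contact_force: [-2.8, -3.7, -0.3]
opening: 0.406
grasp_force: 19.9
```

```bash
python3 tq.py
```

```text
F [-2.7925 -3.7451 -0.3432] M [-0.6853  0.3773  0.1515] M.axis 0.29683497803918113 yawx 84.27860160862406 35.73044631528009 [ 0.5103 -0.0448  0.0702] 12.2
```

Request:
servo_tool:
  deltas:
    - [[0, 0, 0], 6]
    - [[0, 0, 0], 12]
    - [[0, 0, 0], 18]
    - [[0, 0, 0], 24]

```text
clock: 12.6
eef_pos: [0.5092, -0.0451, 0.0698]
tcp_rot: [-0.0, 0.865, 0.502, -0.003]
contact_force: [-9.7, -3.4, 1.1]
opening: 0.434
grasp_force: 20.0
```

```bash
python3 tq.py
```

```text
F [-9.6759 -3.3805  1.0941] M [-0.8049  0.8769  0.6325] M.axis 0.9683803375328577 yawx 60.31062427513327 38.22644204547527 [ 0.5092 -0.0451  0.0698] 12.6
```

Request:
servo_tool:
  deltas:
    - [[0, 0, 0], 0]
    - [[0, 0, 0], 0]
    - [[0, 0, 0], -6]
    - [[0, 0, 0], -14]
    - [[0, 0, 0], -22]
    - [[0, 0, 0], -30]
    - [[0, 0, 0], -38]
    - [[0, 0, 0], -46]
    - [[0, 0, 0], -48]
    - [[0, 0, 0], -48]
  gripper: 0.65

```text
clock: 13.6
eef_pos: [0.5116, -0.044, 0.0709]
tcp_rot: [0.0, 0.584, 0.812, 0.0]
contact_force: [-0.4, -0.3, -0.1]
opening: 0.649
grasp_force: 0.0
```

Request:
servo_tool:
  deltas:
    - [[0, 0, 0], 0]
    - [[0, 0, 0], 0]
    - [[0, 0, 0], 0]
    - [[0, 0, 0], 6]
    - [[0, 0, 0], 12]
    - [[0, 0, 0], 18]
    - [[0, 0, 0], 24]
  gripper: 0.2

```text
clock: 14.3
eef_pos: [0.5103, -0.0448, 0.0702]
tcp_rot: [-0.0, 0.742, 0.671, -0.001]
contact_force: [-3.4, -3.9, -0.5]
opening: 0.408
grasp_force: 19.9
```

```bash
python3 tq.py
```

```text
F [-3.3977 -3.8911 -0.5016] M [-0.6227  0.4708  0.1217] M.axis 0.3295815975937495 yawx 84.27904673367566 35.930326487847935 [ 0.5103 -0.0448  0.0702] 14.3
```

Request:
servo_tool:
  deltas:
    - [[0, 0, 0], 6]
    - [[0, 0, 0], 12]
    - [[0, 0, 0], 18]
    - [[0, 0, 0], 24]

```text
clock: 14.7
eef_pos: [0.5094, -0.045, 0.0699]
tcp_rot: [-0.0, 0.865, 0.502, -0.002]
contact_force: [-8.0, -2.4, 1.2]
opening: 0.437
grasp_force: 20.0
```

```bash
python3 tq.py
```

```text
F [-8.0073 -2.3944  1.213 ] M [-0.8383  0.5075  0.664 ] M.axis 0.7813885268741962 yawx 60.311823464299685 38.44831415685415 [ 0.5094 -0.045   0.0699] 14.7
```

```bash
cat > nut.py <<'E'
import sys,os
from plant import eyes
from h import *
s=eyes.snapshot("wrist"); cv2.imwrite(f"nut_{sys.argv[1]}.png",s["image"])
c=s
def proj(X):
    v=c["R"]@X+c["t"]; r=np.hypot(v[0],v[1]); th=np.arctan2(r,v[2]); return c["camera_matrix"][:2,2]+c["camera_matrix"][0,0]*th*v[:2]/r
print(proj(np.array([.5112,-.0433,.0823])),proj(np.array([.5125,-.029,.102])))
E
echo
```

Request:
servo_tool:
  deltas:
    - [[0, 0, 0], 0]
    - [[0, 0, 0], 0]
    - [[0, 0, 0], -6]
    - [[0, 0, 0], -14]
    - [[0, 0, 0], -22]
    - [[0, 0, 0], -30]
    - [[0, 0, 0], -38]
    - [[0, 0, 0], -46]
    - [[0, 0, 0], -48]
    - [[0, 0, 0], -48]
    - [[0, 0, 0], -48]
  gripper: 0.65

```text
clock: 15.8
eef_pos: [0.5114, -0.044, 0.0708]
tcp_rot: [0.0, 0.584, 0.812, 0.0]
contact_force: [0.1, -0.1, 0.1]
opening: 0.647
grasp_force: 0.0
```

```bash
python3 nut.py 1; python3 nut.py 1b
```

```text
[253.4762 244.6014] [265.5172 237.0502]
[253.5697 244.642 ] [265.6247 237.0947]
```

Request:
servo_tool:
  deltas:
    - [[0, 0, 0], 0]
    - [[0, 0, 0], 0]
    - [[0, 0, 0], 0]
    - [[0, 0, 0], 6]
    - [[0, 0, 0], 12]
    - [[0, 0, 0], 18]
    - [[0, 0, 0], 24]
  gripper: 0.2

```text
clock: 16.6
eef_pos: [0.5104, -0.0447, 0.0702]
tcp_rot: [-0.0, 0.741, 0.671, -0.001]
contact_force: [-4.2, -2.5, -0.5]
opening: 0.407
grasp_force: 20.0
```

```bash
python3 tq.py
```

```text
F [-4.1895 -2.5433 -0.4912] M [-0.5152  0.5023  0.2003] M.axis 0.41861828962733344 yawx 84.29211547004047 35.85995194743535 [ 0.5104 -0.0447  0.0702] 16.6
```

Request:
servo_tool:
  deltas:
    - [[0, 0, 0], 6]
    - [[0, 0, 0], 12]
    - [[0, 0, 0], 18]
    - [[0, 0, 0], 24]

```text
clock: 17.0
eef_pos: [0.5095, -0.0449, 0.07]
tcp_rot: [-0.0, 0.865, 0.502, -0.002]
contact_force: [-8.4, -1.6, 1.5]
opening: 0.443
grasp_force: 20.0
```

```bash
python3 tq.py
```

```text
F [-8.4057 -1.5589  1.5163] M [-0.6749  0.6602  0.5709] M.axis 0.8023557490228499 yawx 60.33042540597101 38.95399401200617 [ 0.5095 -0.0449  0.07  ] 17.0
```

Request:
servo_tool:
  deltas:
    - [[0, 0, 0], 0]
    - [[0, 0, 0], 0]
    - [[0, 0, 0], -6]
    - [[0, 0, 0], -14]
    - [[0, 0, 0], -22]
    - [[0, 0, 0], -30]
    - [[0, 0, 0], -38]
    - [[0, 0, 0], -46]
    - [[0, 0, 0], -48]
    - [[0, 0, 0], -48]
    - [[0, 0, 0], -48]
  gripper: 0.65

```text
clock: 18.1
eef_pos: [0.5114, -0.044, 0.0708]
tcp_rot: [0.0, 0.584, 0.812, 0.0]
contact_force: [0.6, 0.4, -0.5]
opening: 0.649
grasp_force: 0.0
```

```bash
python3 nut.py 2; python3 - <<'E'
import cv2,numpy as np
I={k:cv2.imread(f"nut_{k}.png") for k in("1","1b","2")}
g={k:cv2.GaussianBlur(v,(3,3),0).astype(float) for k,v in I.items()}
for a,b in(("1","1b"),("1","2")):
    d=np.abs(g[a]-g[b]).mean(2); print(a,b,[round(d[y:y+20,220:300].mean(),2) for y in range(150,290,20)])
i=np.hstack([I[k][150:300,200:320] for k in("1","2")]); cv2.imwrite("pics/nutcmp.png",cv2.resize(i,None,fx=3.3,fy=3.3,interpolation=cv2.INTER_CUBIC))
E
```

```text
[253.4666 244.5969] [265.5104 237.0466]
1 1b [np.float64(0.7), np.float64(0.77), np.float64(1.02), np.float64(1.03), np.float64(1.32), np.float64(1.12), np.float64(1.05)]
1 2 [np.float64(0.66), np.float64(0.65), np.float64(1.3), np.float64(1.97), np.float64(2.16), np.float64(2.64), np.float64(1.76)]
```

Request:
servo_tool:
  deltas:
    - [[0, 0, 0], 0]
    - [[0, 0, 0], 0]
    - [[0, 0, 0], 0]
    - [[0, 0, 0], 6]
    - [[0, 0, 0], 12]
    - [[0, 0, 0], 18]
    - [[0, 0, 0], 24]
  gripper: 0.2

```text
clock: 18.85
eef_pos: [0.5104, -0.0446, 0.0702]
tcp_rot: [-0.0, 0.741, 0.671, -0.001]
contact_force: [-3.9, -3.0, -0.4]
opening: 0.407
grasp_force: 20.0
```

```bash
python3 tq.py
```

```text
F [-3.8771 -2.9802 -0.4171] M [-0.5443  0.5776  0.1547] M.axis 0.42241175734816816 yawx 84.29155215838757 35.81840619270451 [ 0.5104 -0.0446  0.0702] 18.85
```

Request:
servo_tool:
  deltas:
    - [[0, 0, 0], 6]
    - [[0, 0, 0], 12]
    - [[0, 0, 0], 18]
    - [[0, 0, 0], 24]

```text
clock: 19.25
eef_pos: [0.5097, -0.0448, 0.0701]
tcp_rot: [-0.0, 0.865, 0.502, -0.002]
contact_force: [-6.7, -2.7, 1.2]
opening: 0.441
grasp_force: 20.0
```

Request:
servo_tool:
  deltas:
    - [[0, 0, 0], 0]
    - [[0, 0, 0], 0]
    - [[0, 0, 0], -6]
    - [[0, 0, 0], -14]
    - [[0, 0, 0], -22]
    - [[0, 0, 0], -30]
    - [[0, 0, 0], -38]
    - [[0, 0, 0], -46]
    - [[0, 0, 0], -48]
    - [[0, 0, 0], -48]
    - [[0, 0, 0], -48]
  gripper: 0.65

```text
clock: 20.35
eef_pos: [0.5114, -0.044, 0.0708]
tcp_rot: [0.0, 0.584, 0.812, 0.0]
contact_force: [0.4, 0.5, 0.6]
opening: 0.65
grasp_force: 0.0
```

```bash
python3 nut.py 3
```

```text
[253.4895 244.611 ] [265.5368 237.0613]
```

Request:
servo_tool:
  deltas:
    - [[0, 0, 0], 0]
    - [[0, 0, 0], 0]
    - [[0, 0, 0], 0]
    - [[0, 0, 0], 6]
    - [[0, 0, 0], 12]
    - [[0, 0, 0], 18]
    - [[0, 0, 0], 24]
  gripper: 0.2

```text
clock: 21.1
eef_pos: [0.5103, -0.0441, 0.0704]
tcp_rot: [-0.001, 0.741, 0.671, -0.001]
contact_force: [-4.2, -2.6, 0.6]
opening: 0.402
grasp_force: 20.0
```

```bash
python3 tq.py
```

```text
F [-4.1868 -2.6208  0.5908] M [-0.5482  0.5734  0.182 ] M.axis 0.44207854208800634 yawx 84.31455619007646 35.37363342839236 [ 0.5103 -0.0441  0.0704] 21.1
```

Request:
servo_tool:
  deltas:
    - [[0, 0, 0], 6]
    - [[0, 0, 0], 12]
    - [[0, 0, 0], 18]
    - [[0, 0, 0], 24]

```text
clock: 21.5
eef_pos: [0.5095, -0.0449, 0.0708]
tcp_rot: [-0.0, 0.865, 0.503, -0.002]
contact_force: [-10.0, -3.0, 5.5]
opening: 0.44
grasp_force: 20.0
```

Request:
servo_tool:
  deltas:
    - [[0, 0, 0], 0]
    - [[0, 0, 0], 0]
    - [[0, 0, 0], -6]
    - [[0, 0, 0], -14]
    - [[0, 0, 0], -22]
    - [[0, 0, 0], -30]
    - [[0, 0, 0], -38]
    - [[0, 0, 0], -46]
    - [[0, 0, 0], -48]
    - [[0, 0, 0], -48]
    - [[0, 0, 0], -48]
  gripper: 0.65

```text
clock: 22.6
eef_pos: [0.5113, -0.044, 0.0706]
tcp_rot: [0.0, 0.584, 0.812, 0.0]
contact_force: [0.0, -0.2, 0.3]
opening: 0.65
grasp_force: 0.0
```

```bash
python3 nut.py 4;  python3 - <<'E'
import cv2,numpy as np
I={k:cv2.imread(f"nut_{k}.png") for k in("1","1b","2","3","4")}
g={k:cv2.GaussianBlur(v,(3,3),0).astype(float) for k,v in I.items()}
for a,b in(("1","1b"),("1","2"),("2","3"),("3","4"),("2","4")):
    d=np.abs(g[a]-g[b]).mean(2); print(a,b,[round(float(d[y:y+20,220:300].mean()),2) for y in range(150,290,20)])
E
```

```text
[253.6099 244.7847] [265.676 237.251]
1 1b [0.69, 0.77, 1.02, 1.03, 1.32, 1.12, 1.05]
1 2 [0.66, 0.65, 1.3, 1.97, 2.16, 2.64, 1.76]
2 3 [0.68, 0.63, 1.24, 2.09, 2.38, 2.08, 1.37]
3 4 [0.77, 0.85, 1.63, 2.98, 3.84, 4.46, 3.23]
2 4 [0.74, 0.84, 1.85, 3.58, 4.16, 4.19, 3.13]
```

Request:
servo_tool:
  deltas:
    - [[0, 0, 0], 0]
    - [[0, 0, 0], 0]
    - [[0, 0, 0], 0]
    - [[0, 0, 0], 6]
    - [[0, 0, 0], 12]
    - [[0, 0, 0], 18]
    - [[0, 0, 0], 24]
  gripper: 0.2

```text
clock: 23.35
eef_pos: [0.5105, -0.043, 0.0706]
tcp_rot: [-0.001, 0.741, 0.671, -0.0]
contact_force: [-2.5, 0.4, 3.3]
opening: 0.401
grasp_force: 20.0
```

```bash
python3 tq.py
```

```text
F [-2.5424  0.3533  3.285 ] M [0.0767 0.5972 0.1792] M.axis 0.49209704544232424 yawx 84.35318953520259 35.27475864477588 [ 0.5105 -0.043   0.0706] 23.35
```

Request:
servo_tool:
  deltas:
    - [[0, 0, 0], 6]
    - [[0, 0, 0], 12]
    - [[0, 0, 0], 18]
    - [[0, 0, 0], 24]

```text
clock: 23.75
eef_pos: [0.5096, -0.0449, 0.071]
tcp_rot: [-0.0, 0.865, 0.503, -0.002]
contact_force: [-10.0, -4.1, 5.8]
opening: 0.44
grasp_force: 20.0
```

```bash
python3 tq.py
```

```text
F [-9.9728 -4.104   5.8311] M [-0.7717  1.4914  0.6832] M.axis 1.3623615948063486 yawx 60.33958886668803 38.716102014828536 [ 0.5096 -0.0449  0.071 ] 23.75
```

Request:
servo_tool:
  deltas:
    - [[0, 0, 0], 0]
    - [[0, 0, 0], 0]
    - [[0, 0, 0], -6]
    - [[0, 0, 0], -14]
    - [[0, 0, 0], -22]
    - [[0, 0, 0], -30]
    - [[0, 0, 0], -38]
    - [[0, 0, 0], -46]
    - [[0, 0, 0], -48]
    - [[0, 0, 0], -48]
    - [[0, 0, 0], -48]
  gripper: 0.65

```text
clock: 24.85
eef_pos: [0.5113, -0.044, 0.0706]
tcp_rot: [0.0, 0.584, 0.812, 0.0]
contact_force: [0.9, -0.3, 0.5]
opening: 0.654
grasp_force: 0.0
```

```bash
python3 nut.py 5
```

```text
[253.6175 244.7971] [265.6854 237.264 ]
```

Request:
servo_tool:
  deltas:
    - [[0, 0, 0], 0]
    - [[0, 0, 0], 0]
    - [[0, 0, 0], 0]
    - [[0, 0, 0], 6]
    - [[0, 0, 0], 12]
    - [[0, 0, 0], 18]
    - [[0, 0, 0], 24]
  gripper: 0.2

```text
clock: 25.6
eef_pos: [0.5104, -0.0431, 0.0706]
tcp_rot: [-0.001, 0.741, 0.671, -0.0]
contact_force: [-3.0, 0.1, 1.5]
opening: 0.408
grasp_force: 20.0
```

```bash
python3 tq.py
```

```text
F [-3.0495  0.1297  1.5143] M [0.0594 0.6415 0.1877] M.axis 0.5232684859881992 yawx 84.35283280311535 35.90932664261427 [ 0.5104 -0.0431  0.0706] 25.6
```

Request:
servo_tool:
  deltas:
    - [[0, 0, 0], 6]
    - [[0, 0, 0], 12]
    - [[0, 0, 0], 18]
    - [[0, 0, 0], 24]

```text
clock: 26.0
eef_pos: [0.5096, -0.0449, 0.071]
tcp_rot: [-0.0, 0.865, 0.503, -0.002]
contact_force: [-10.4, -4.2, 6.4]
opening: 0.439
grasp_force: 20.0
```

```bash
python3 tq.py
```

```text
F [-10.365   -4.1763   6.4134] M [-0.656   1.3436  0.7373] M.axis 1.3295635290260317 yawx 60.338464823117015 38.6017442226396 [ 0.5096 -0.0449  0.071 ] 26.0
```

Request:
servo_tool:
  deltas:
    - [[0, 0, 0], 0]
    - [[0, 0, 0], 0]
    - [[0, 0, 0], -6]
    - [[0, 0, 0], -14]
    - [[0, 0, 0], -22]
    - [[0, 0, 0], -30]
    - [[0, 0, 0], -38]
    - [[0, 0, 0], -46]
    - [[0, 0, 0], -48]
    - [[0, 0, 0], -48]
    - [[0, 0, 0], -48]
  gripper: 0.65

```text
clock: 27.1
eef_pos: [0.5113, -0.044, 0.0706]
tcp_rot: [0.0, 0.584, 0.812, 0.0]
contact_force: [-0.1, 0.2, -0.2]
opening: 0.648
grasp_force: 0.0
```

```bash
python3 nut.py 6;  python3 - <<'E'
import cv2,numpy as np
I={k:cv2.imread(f"nut_{k}.png") for k in "123456"}
g={k:cv2.GaussianBlur(v,(3,3),0).astype(float) for k,v in I.items()}
for a,b in("12","23","34","45","56","46"):
    d=np.abs(g[a]-g[b]).mean(2); print(a,b,[round(float(d[y:y+20,220:300].mean()),2) for y in range(150,290,20)])
i=np.hstack([I[k][180:300,215:305] for k in("1","4","6")]); cv2.imwrite("pics/nutcmp.png",cv2.resize(i,None,fx=2.9,fy=2.9,interpolation=cv2.INTER_CUBIC))
E
```

```text
[253.6251 244.7971] [265.6941 237.2639]
1 2 [0.66, 0.65, 1.3, 1.97, 2.16, 2.64, 1.76]
2 3 [0.68, 0.63, 1.24, 2.09, 2.38, 2.08, 1.37]
3 4 [0.77, 0.85, 1.63, 2.98, 3.84, 4.46, 3.23]
4 5 [0.67, 0.68, 0.83, 0.78, 0.78, 0.88, 1.04]
5 6 [0.72, 0.66, 0.92, 0.7, 0.7, 0.81, 0.98]
4 6 [0.69, 0.73, 0.9, 0.78, 0.79, 0.92, 0.99]
```

After stroke 7 the nut images stop changing and the wrist-force pattern differs, so the nut has stopped. I'll make one confirming stroke at 40 N.

Request:
servo_tool:
  deltas:
    - [[0, 0, 0], 0]
    - [[0, 0, 0], 0]
    - [[0, 0, 0], 0]
    - [[0, 0, 0], 6]
    - [[0, 0, 0], 12]
    - [[0, 0, 0], 18]
    - [[0, 0, 0], 24]
    - [[0, 0, 0], 30]
    - [[0, 0, 0], 34]
  gripper: 0.2
  grip_force: 40

```text
clock: 28.05
eef_pos: [0.5108, -0.0431, 0.0713]
tcp_rot: [-0.001, 0.796, 0.605, 0.0]
contact_force: [-5.3, 0.2, 4.8]
opening: 0.41
grasp_force: 40.0
```

```bash
python3 tq.py
```

```text
F [-5.2526  0.2294  4.7598] M [0.0958 0.4961 1.0524] M.axis 1.1509781672515291 yawx 74.47310310982012 36.07135526974857 [ 0.5108 -0.0431  0.0713] 28.05
```

Request:
servo_tool:
  deltas:
    - [[0, 0, 0], 0]
    - [[0, 0, 0], 0]
    - [[0, 0, 0], 0]
    - [[0, 0, 0], -6]
    - [[0, 0, 0], -14]
    - [[0, 0, 0], -22]
    - [[0, 0, 0], -30]
    - [[0, 0, 0], -34]
    - [[0, 0, 0], -34]
    - [[0, 0, 0], -34]
  gripper: 0.65

```text
clock: 29.05
eef_pos: [0.5113, -0.0441, 0.0706]
tcp_rot: [-0.0, 0.585, 0.811, 0.0]
contact_force: [-0.3, -0.1, -0.2]
opening: 0.65
grasp_force: 0.0
```

```bash
python3 nut.py 7;  python3 - <<'E'
import cv2,numpy as np
I={k:cv2.imread(f"nut_{k}.png") for k in "67"}
g={k:cv2.GaussianBlur(v,(3,3),0).astype(float) for k,v in I.items()}
d=np.abs(g["6"]-g["7"]).mean(2); print([round(float(d[y:y+20,220:300].mean()),2) for y in range(150,290,20)])
E
```

```text
[253.7919 244.7474] [265.8519 237.1874]
[0.78, 0.93, 1.41, 1.34, 1.89, 1.29, 1.58]
```

The torque at 40 N is about 1 N·m without the nut turning, so it's tight. I'll withdraw and verify the pointers.

Request:
servo_tool:
  deltas:
    - [[0, 0, -20], 0]
    - [[0, 0, -60], 0]
    - [[0, 0, -100], 0]
    - [[-20, -8, -130], 5]
    - [[-55, -23, -150], 11]
    - [[-90, -38, -150], 18]
    - [[-115, -48, -150], 25]
    - [[-115, -48, -150], 25]
    - [[-115, -48, -150], 25]
    - [[-115, -48, -150], 25]
  gripper: 0.5

```text
clock: 30.1
eef_pos: [0.5024, -0.1675, 0.2205]
tcp_rot: [-0.0, 0.745, 0.667, 0.0]
contact_force: [0.3, 0.8, 0.7]
opening: 0.502
grasp_force: 0.0
```

```bash
python3 look.py pics/final.png; python3 tq.py
```

```text
off 224 175
F [-0.0251  0.2593 -0.277 ] M [-0.0287 -0.099  -0.024 ] M.axis -0.07791185756370626 yawx 83.67219585817153 44.01789621384481 [ 0.5025 -0.1673  0.2206] 30.15
```

View pics/final.png

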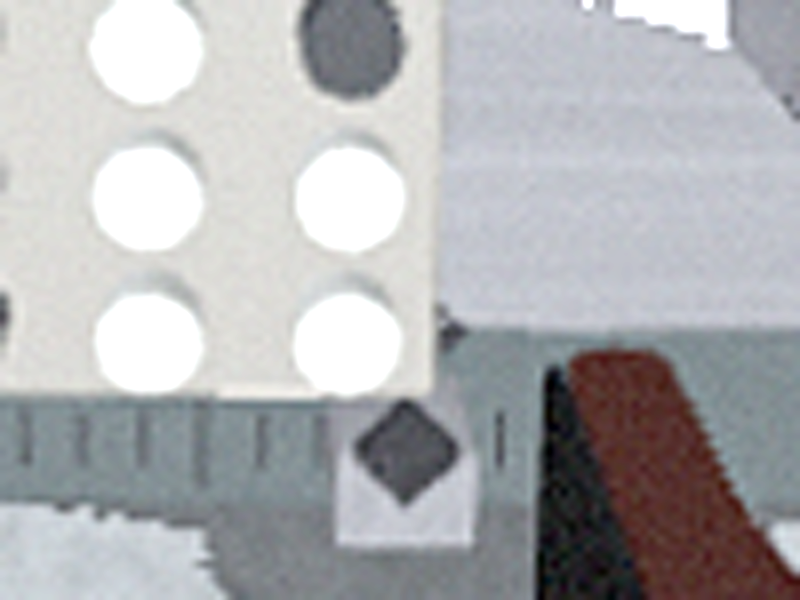

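The pointer's right corner is at (466,331) and the flag diamond's is at (460,450). That is about a 0.7 mm offset, so they are in line. I'll hand in.

```bash
python3 -c "
from plant import order;print(order.close_job())"
```

```text
the job is handed in; nothing more can be done
None
```

I moved the carriage about 68 mm, leaving its pointer within about 1 mm of the flag's tip by camera. The clamp wasn't biting, so no backing-off was needed, and I ran the locknut down until it stopped. The job was handed in at about 30 s, but no verdict came back.

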